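Lock the T-head anchor in the mounting channel

TASK

Take the orange-handled T-head anchor out of the grey storage clip, where only the ends of its handle are free, and lower it (do not drop it) into the slot of the aluminium mounting channel, at the yellow marks, with the handle along the slot, until it is fully down. Then let go, take the handle again (between the channel walls it turns only when held by its flat sides), twist it a quarter turn so that it stands square across the slot and the head is locked under the lips, and release it. Leave the vial, the tip box and the pump cassette where they are.

Things in the scene. Friction and masses are not known exactly. Their poses are not given: they have to be found in the camera images.
- anchor_handle (a point): Centre of the loose anchor's orange handle, an upright flat bar 66 mm long (its x axis), 12 mm thick (y), 28 mm tall (z, up). Stem, flange and T-head lie below on the same axis. Fully down in the channel this point is 43 mm above the bench. A half turn about z looks the same.
- anchor: The same anchor, 54 mm tall, about 0.12 kg. Origin at the centre of its underside, 40 mm below the handle's centre. Foot: steel T-head 36 mm long (x, like the handle), 16 mm wide, 8 mm high, its lowest 2 mm stepped in to 32 x 12 mm; then a 14 mm stem and a flange of 25 mm diameter, 16 to 20 mm above the origin; handle from 26 to 54 mm.
- clip: Fixed grey storage clip; origin under its centre on the bench, z up. The anchor stands on its 84 x 52 x 4 mm base, handle along the clip's x. Two cheeks along x, 60 mm long, inner faces at y = +-14 mm, rise to 56.5 mm above the bench (handle top at 58 mm): only the handle's two ends are free to be gripped, closing along x. Lift straight up.
- rail: Fixed aluminium T-slot channel, 120 mm along x (the slot; a half turn looks the same), 94 mm wide, lugs to y = +-65 mm. Origin under its centre on the bench, z up; yellow marks at x = 0. Walls along x, inner faces at y = +-41 mm, rise to 56 mm: a handle held by its ends cannot be turned across. Held by its flat sides (35 mm from each wall; open the fingers only part way) it can, either way.
- rail_slot (a point): Middle of the channel's slot at the yellow marks, level with the lip tops, 18 mm above the bench; x along the slot. The slot is 20 mm wide and runs the whole length between lips 5 mm thick; below is a space 42 mm wide and 10 mm deep, its floor 15 mm below this point. The T-head enters with the handle along the slot.
- vial_mid (a point): Bystander, loose: 27 x 27 x 55 mm, small amber screw-cap vial with black cap, upright. Point on its axis half-way up; z up.
- tips_mid (a point): Bystander, loose: 62 x 92 x 50 mm blue and white box of yellow pipette tips. Point on its axis half-way up; z up.
- cassette_mid (a point): Bystander, loose: 24 x 70 x 26 mm black pump cassette with an orange tab. Point on its axis half-way up; z up.
Mind the look-alikes: they are no part of the job. Of the things like the anchor, leave any that is white; of the rest the smaller one is meant.

How it is judged:
On the way:
1. the T-head is down through the slot at the yellow marks, handle along the slot, and the fingers have let go of it (x of anchor_handle in the frame of rail between -0.015 and 0.015 m and y of anchor_handle in the frame of rail between -0.006 and 0.006 m and z of anchor_handle in the frame of rail below 0.048 m and angle between anchor_handle's own z axis and vertical below 0.15 rad and angle between the x axis of anchor_handle and the x axis of rail, either way round below 0.25 rad and contact force between the fingers and anchor below 0.1 N), for 0.1 s.
At the end, for the whole second after the job is handed in: The anchor is down in the slot (handle centre less than 48 mm above the bench), upright within 0.15 rad, within 15 mm of the yellow marks along the slot and 6 mm of its middle line, its handle across the slot (at least 1.3 rad from the slot's direction), at rest (x of anchor_handle in the frame of rail between -0.015 and 0.015 m and y of anchor_handle in the frame of rail between -0.006 and 0.006 m and z of anchor_handle in the frame of rail below 0.048 m and angle between anchor_handle's own z axis and vertical below 0.15 rad and angle between the x axis of anchor_handle and the x axis of rail, either way round above 1.3 rad and linear speed of anchor below 0.02 m/s); the robot touches nothing.
It fails at once if the vial is moved more than 20 mm or tipped (distance of vial_mid from where it was at the start of the episode above 0.02 m or angle between vial_mid's own z axis and vertical above 0.4 rad).
It fails at once if the tip box is moved more than 20 mm or tipped (distance of tips_mid from where it was at the start of the episode above 0.02 m or angle between tips_mid's own z axis and vertical above 0.4 rad).
It fails at once if the pump cassette is moved more than 20 mm or tipped (distance of cassette_mid from where it was at the start of the episode above 0.02 m or angle between cassette_mid's own z axis and vertical above 0.4 rad).
It fails at once if the anchor is dropped at the channel (falls free faster than 0.7 m/s) (horizontal distance between anchor_handle and rail below 0.08 m and linear speed of anchor above 0.7 m/s and contact force between the fingers and anchor below 0.05 N).
It also fails if it takes over 58 s, if anything falls off the work surface, if the arm or the gripper's body presses on something with over 40 N, if the wrist force passes 120 N, or if a joint passes its speed limit or range.

ROBOT

A 6-joint arm with a two-finger parallel gripper is mounted at the origin on a cart in front of the work surface, level with it; the furniture and walls round the work are solid. World frame = base frame: x ahead of the robot, y to its left, z up, the work surface at z = 0. Lengths are in m, angles in rad, forces in N, time in s.
With the tool pointing down it reaches from about 0.325 to 0.75 m from the base axis. Payload 7.6 kg.
Tool frame: the origin (TCP) lies midway between the tips of the shut fingers; the grasp point (between the pads) lies 19 mm behind it; z points along the fingers, y is the direction in which the jaws open and shut (so a half turn about z gives the same grasp; the last joint's range is limited). The gripper opens to 85 mm and grips with 20 to 120 N. Pads are 22 mm wide; open, the fingers measure 114 mm over their backs; the gripper's body (76 mm by 85 mm) begins 54 mm behind the grasp point. The pads swing forward as they close: fully open they stand 13 mm farther back than shut.
Start: joints at [1.116, 0.052, 1.401, -0, 1.689, -0.07], TCP at [0.197, 0.487, 0.194] pointing down, gripper open.
Joint ranges: [-2.9, 2.9], [-0.91, 2.17], [0.12, 2.37], [-1.06, 4.2], [0.26, 2.73], [-2.93, 2.93]. Speed limits (rad/s): [2.57, 2.57, 3.01, 3.14, 3.14, 3.14].

INTERFACE

Orientations are given as a 3x3 rotation matrix whose columns are the frame's x, y, z axes.
In Python, from cell import bot, imaging, workorder gives the robot as it stands.
- The arm moves only by the tool carry_out, never from a script. Its argument "rows" is one flat list of numbers, 4 for each row, row after row: the shift along the world's x, y, z in cm, then the turn about the world's z in degrees. A call has exactly 10 rows; each row is the pose to reach, as a shift and turn from the pose measured when the call began; what a row does not reach only later rows make up. A row lasts 1/8 s, in which the tool goes at most 62.5 mm and 10.7 degrees, less where a joint would pass 70% of its speed; a pose out of reach is approached as far as the arm can. A call with a gripper value outside its range is refused whole. "fingers" is the opening, from -1 (shut) to 1 (fully open), set as the call begins (left out, the last holds). The fingers move at their own pace and stop on an object; the grip force is fixed at half the most. Time passes only in rows, so rows that repeat a pose let the fingers close, or fill a call up. It gives the time, the measured TCP pose, the force and the opening at its end, in the units of the state.
- bot.state(): the state, without advancing time (a new reading comes with each control period).
- imaging.read_camera(name): name is "scene" or "top"; returns a dict with "img" (400x640x3 uint8, red, green, blue), "range_z" (400x640 float32, m along the optical axis (not along the pixel's ray), 0 where there is no reading), "camera_matrix" (3x3 intrinsics, pixels), "origin" and "orientation" of the camera in the world. Camera axes: x right, y down, z forward; pixel columns grow to the right and rows downward; lengths in m; the calibration is good to about 2 mm. A picture is of the moment at which its call begins.
- workorder.sign_off(): hands the job in, once; it reports no verdict.
The state is a dict: "clock": time; "joint_pos": joint angles; "joint_velocities": joint speeds; "tau": joint torques, N m; "tool_pos": TCP position; "tcp_rot": TCP orientation; "wrist_force": force on the tool from outside, world axes, zero at the start; "moment": the same for the moment, N m; "width": finger opening in m.
Only numpy, scipy, OpenCV 4.12 (cv2) and the standard library are available. Lean on these libraries where they do the work, as an engineer would, in place of code of your own. Each camera call takes 0.05 s, during which the arm holds its last target. There are 200 camera calls.

## Working session

There is one attempt and no reset: what is moved stays moved. The work goes in short steps, Python scripts to look and compute and a tool call to move; the robot and the scene stay as the last step left them, time stands still between calls to the robot, and variables do not carry over. Pictures are saved under pics/ and viewed, about 8 in all and at most 12, crops included, and the job is handed in when it is done.

Besides the shell and the picture viewer there is one more tool, called after ">>>" as a command line: name --argument value ..., lists and objects as JSON in quotes. carry_out: Moves the arm, as the interface text tells. Its arguments: {"type":"object","properties":{"rows":{"type":"array"},"fingers":{"type":"number"}},"required":["rows"]}

```bash
ls; mkdir -p pics
cat > h.py <<'E'
import numpy as np, cv2
from cell import bot, imaging, workorder
def cam(n):
    d=imaging.read_camera(n); return d
def pts(d):
    K=d["camera_matrix"];z=d["range_z"];h,w=z.shape
    u,v=np.meshgrid(np.arange(w),np.arange(h))
    c=np.stack([(u-K[0,2])/K[0,0]*z,(v-K[1,2])/K[1,1]*z,z],-1)
    return c@np.array(d["orientation"]).T+np.array(d["origin"])
def save(d,n,box=None,s=1):
    im=d["img"][...,::-1]
    if box: im=im[box[1]:box[3],box[0]:box[2]]
    cv2.imwrite("pics/"+n,cv2.resize(im,None,fx=s,fy=s,interpolation=cv2.INTER_CUBIC))
E
python3 - <<'E'
from h import *
for n in("scene","top"):
    d=cam(n); save(d,n+"0.png"); print(n,d["origin"],d["orientation"],d["camera_matrix"])
    np.savez(n+"0.npz",**d)
s=bot.state();print(s["clock"],s["tool_pos"],s["tcp_rot"],s["width"])
E
```

```text
pics
scene [ 0.21443521 -0.32248526  0.60526491] [[ 0.82225599 -0.36017552  0.44064576]
 [-0.56900355 -0.53578805  0.62383181]
 [ 0.01140379 -0.76367844 -0.64549608]] [[388.46493481   0.         321.5812204 ]
 [  0.         388.46493481 198.69282676]
 [  0.           0.           1.        ]]
top [0.43780688 0.24699691 0.91158482] [[-0.02559644 -0.98679397  0.15994527]
 [-0.99966064  0.02449172 -0.00887471]
 [ 0.00484018 -0.16011816 -0.98708599]] [[407.65043394   0.         319.49621786]
 [  0.         407.65043394 198.70495565]
 [  0.           0.           1.        ]]
0.1 [0.19692435 0.48632405 0.19356295] [[-9.26859359e-01  3.75408220e-01 -6.30514492e-04]
 [ 3.75408732e-01  9.26858513e-01 -1.25728527e-03]
 [ 1.12402498e-04 -1.40202727e-03 -9.99999011e-01]] 0.08523308112941269
```

View pics/scene0.png

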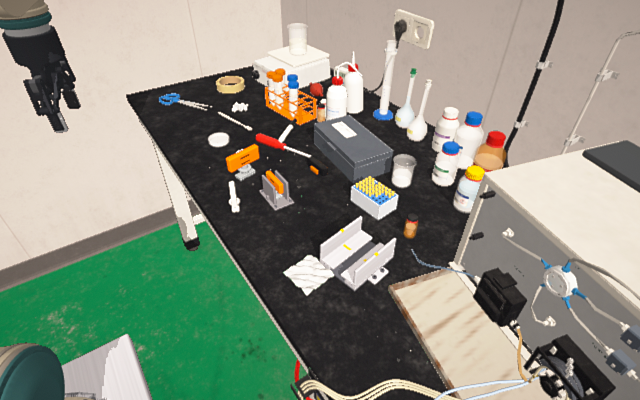

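View pics/top0.png

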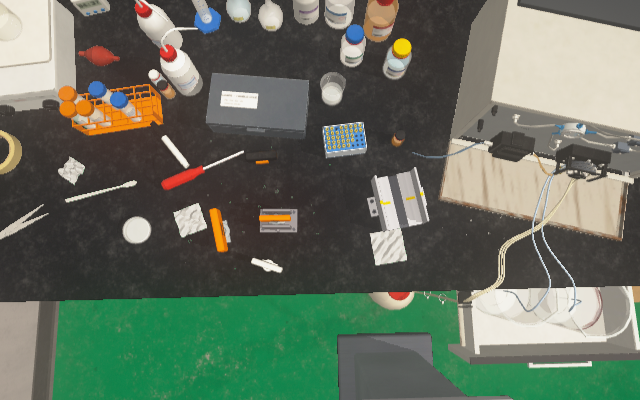

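The scene view shows an orange bar between the grey cheeks at (275,187), a larger orange one standing free at (242,158) and a white one at (234,196). In the top view these are at (278,217), (219,230) and (266,265). The channel with its yellow marks is at top (400,200), the vial at (398,139), the tip box at (345,139) and the cassette at (260,158). The one in the clip at (278,217) fits: it is not white, and it looks smaller than the free one. I'll check this in a crop and measure.

Run:
```python
from h import *
d=dict(np.load("top0.npz")); s=dict(np.load("scene0.npz"))
a=cv2.resize(d["img"][190:290,190:450],None,fx=3,fy=3,interpolation=2)
b=cv2.resize(s["img"][135:295,215:405],None,fx=3,fy=3,interpolation=2)[:,:]
b=cv2.resize(b,(int(b.shape[1]*.58),int(b.shape[0]*.58)))
cv2.imwrite("pics/crop1.png",np.vstack([a,np.pad(b,((0,0),(0,a.shape[1]-b.shape[1]),(0,0)))])[...,::-1])
for n,dd,boxes in(("top",d,{"clip":(250,200,305,240),"free":(200,200,235,260),"rail":(360,160,435,235)}),("scene",s,{"clip":(255,160,300,215),"free":(220,140,262,182),"rail":(310,205,405,295)})):
    P=pts(dd);hsv=cv2.cvtColor(dd["img"],cv2.COLOR_RGB2HSV)
    for k,(x0,y0,x1,y1) in boxes.items():
        H=hsv[y0:y1,x0:x1];Q=P[y0:y1,x0:x1]
        lo,hi=((5,150,100),(18,255,255)) if k!="rail" else ((22,120,100),(35,255,255))
        m=cv2.inRange(H,lo,hi)>0
        N,L,st,c=cv2.connectedComponentsWithStats(m.astype(np.uint8))
        for i in range(1,N):
            if st[i,4]<8: continue
            q=Q[L==i];zt=np.percentile(q[:,2],95)
            t=q if k=="rail" else q[q[:,2]>zt-.008]
            (cx,cy),wh,ang=cv2.minAreaRect((t[:,:2]*1000).astype(np.float32))
            print(n,k,c[i]+[x0,y0],st[i,4],"z",np.percentile(q[:,2],[5,50,95]).round(4),"rect",round(cx,1),round(cy,1),np.round(wh,1),round(ang,1))
```

```text
top clip [273.86524823 217.73758865] 141 z [0.0377 0.0569 0.0602] rect 506.3 295.2 [161.1  45.6] 51.0
top free [218.07487923 229.65942029] 414 z [0.0429 0.0728 0.0762] rect 469.7 373.6 [251.   72.1] 59.9
top rail [421.  193.5] 12 z [0.0551 0.0574 0.0589] rect 582.1 23.0 [6.6 4.2] 3.9
top rail [410.25       197.66666667] 24 z [0.0167 0.0185 0.0221] rect 579.7 37.9 [ 5.5 19.7] 13.2
top rail [384.46428571 202.46428571] 28 z [0.0164 0.0202 0.0584] rect 510.6 169.6 [ 15.6 211.9] 39.0
scene clip [273.         174.60869565] 23 z [-0.0019  0.0552  0.0567] rect 544.4 336.9 [ 9.1 62.1] 6.6
scene clip [275.27433628 184.28318584] 113 z [0.0312 0.0445 0.0549] rect 536.6 333.1 [ 9.5 66.3] 7.8
scene free [242.45537757 158.96796339] 437 z [-0.0018  0.0521  0.0716] rect 354.1 85.8 [859.6  77.6] 66.0
scene rail [341.54545455 229.90909091] 11 z [-0.0014  0.0541  0.0556] rect 587.5 131.1 [66.9  6.1] 51.0
scene rail [346.35294118 246.82352941] 17 z [0.0157 0.0169 0.0182] rect 571.1 92.1 [ 4.9 17.7] 2.7
scene rail [375.72727273 253.63636364] 11 z [0.0535 0.0546 0.056 ] rect 583.6 20.7 [7.3 5.6] 3.4
```

View pics/crop1.png

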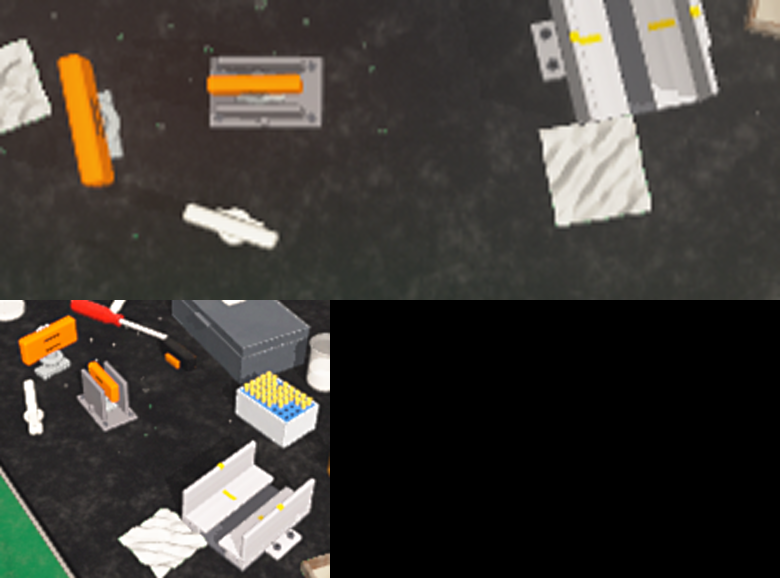

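The crop confirms it. The orange anchor in the clip, top (275,217), is smaller than the free orange one at (218,230), and the white one at (266,265) is excluded. Next I'll cast rays onto planes of known height.

```bash
cat >> h.py <<'E'
def ray(d,uv,z):
    K=d["camera_matrix"];uv=np.atleast_2d(np.asarray(uv,float))
    r=np.c_[(uv[:,0]-K[0,2])/K[0,0],(uv[:,1]-K[1,2])/K[1,1],np.ones(len(uv))]@np.array(d["orientation"]).T
    o=np.array(d["origin"]); return (o+r*((z-o[2])/r[:,2])[:,None])[:,:2]*1000
def top_rect(d,box,zr,zp,col=None):
    """minAreaRect (mm, world xy) of pixels in box with depth height in zr (and HSV range), cast on plane zp"""
    x0,y0,x1,y1=box;P=pts(d)[y0:y1,x0:x1]
    m=(P[...,2]>zr[0])&(P[...,2]<zr[1])
    if col: m&=cv2.inRange(cv2.cvtColor(d["img"],cv2.COLOR_RGB2HSV)[y0:y1,x0:x1],*col)>0
    N,L,st,c=cv2.connectedComponentsWithStats(m.astype(np.uint8)); out=[]
    for i in range(1,N):
        if st[i,4]<15: continue
        v,u=np.nonzero(L==i); q=ray(d,np.c_[u+x0,v+y0],zp)
        e=np.linalg.eigh(np.cov(q.T))[1][:,1]
        out.append((c[i]+[x0,y0],st[i,4],q.mean(0).round(1),cv2.minAreaRect(q.astype(np.float32)),np.degrees(np.arctan2(e[1],e[0])).round(1)))
    return out
E
python3 - <<'E'
from h import *
OR=((3,120,80),(22,255,255))
for n,hb,rb in(("top",(245,195,310,245),(360,160,435,235)),("scene",(255,160,300,215),(310,205,405,295))):
    d=dict(np.load(n+"0.npz"))
    for r in top_rect(d,hb,(.051,.065),.058,OR): print(n,"handle",r)
    for r in top_rect(d,hb,(.048,.065),.0565): print(n,"clip",r)
    for r in top_rect(d,rb,(.051,.062),.056): print(n,"wall",r)
t=dict(np.load("top0.npz"));s=dict(np.load("scene0.npz"))
print("marks walltop",ray(t,(421,193.5),.056),ray(s,[(375.7,253.6),(341.5,229.9)],.056),"lip",ray(t,(410.25,197.7),.018),ray(s,(346.4,246.8),.018))
for n,b in(("vial",(385,125,410,155)),("tips",(318,118,372,162)),("cass",(240,145,275,170)),("box",(200,70,315,140)),("freeor",(200,200,240,260))):
    for r in top_rect(t,b,(.018,.2),.05): print(n,r[2],r[3])
E
```

```text
top handle (array([273.64571429, 217.40571429]), np.int32(175), array([538.7, 336.8]), ((538.4446411132812, 336.1003112792969), (63.257755279541016, 10.581517219543457), 88.56694030761719), np.float64(89.4))
top clip (array([275.38888889, 209.86666667]), np.int32(90), array([554.8, 333.2]), ((555.5263061523438, 331.8624267578125), (59.22060012817383, 6.399299621582031), 88.56970977783203), np.float64(87.6))
top clip (array([273.97222222, 217.47777778]), np.int32(180), array([538.7, 336.3]), ((538.6211547851562, 336.25689697265625), (63.36891174316406, 10.600872039794922), 88.56685638427734), np.float64(88.8))
top clip (array([274.97849462, 225.79569892]), np.int32(93), array([521. , 334.3]), ((521.604736328125, 332.1515808105469), (58.84809494018555, 6.3192338943481445), 88.5586929321289), np.float64(87.1))
top wall (array([420.92090395, 193.74576271]), np.int32(177), array([582. ,  22.8]), ((581.98046875, 23.284351348876953), (119.15360260009766, 7.333217144012451), 10.181485176086426), np.float64(-169.8))
top wall (array([381.01764706, 202.35294118]), np.int32(170), array([565.6, 1
[... 1226 characters left out ...]
1  20.02035988]
 [567.41576559 106.50893254]] lip [[579.85688965  37.12524013]] [[570.74255265  91.4504924 ]]
vial [710.7  62.3] ((710.4949340820312, 62.168006896972656), (28.626049041748047, 32.4938850402832), 86.9006118774414)
tips [710.5 181.8] ((710.6802978515625, 181.69677734375), (67.6651611328125, 92.23188018798828), 5.946699142456055)
cass [676.7 366.8] ((676.3224487304688, 367.1394958496094), (18.851621627807617, 64.04150390625), 3.5433573722839355)
box [793.6 371.4] ((793.9063720703125, 371.82177734375), (222.30941772460938, 133.60182189941406), 83.98910522460938)
freeor [516.7 453.2] ((518.4871215820312, 449.562744140625), (95.16948699951172, 34.48604965209961), 12.11484432220459)
```

Both views agree: handle at about (538, 333), rail centre at about (574, 64), rail angle 10.2°, handle angle 88.5°. The cameras differ by about 4 mm in y, so I'll plan the transfer from relative offsets. Moving above the clip now.

>>> carry_out --rows '[4.3,-1.9,-0.5,2.5,8.6,-3.8,-1,5,12.9,-5.8,-1.5,7.5,17.2,-7.7,-2,10,21.5,-9.7,-2.5,12.5,25.8,-11.6,-3,15,30,-13.6,-3.5,18,34.1,-15.5,-4,20.5,34.1,-15.5,-4,20.5,34.1,-15.5,-4,20.5]' --fingers 1

```text
clock: 1.35
tool_pos: [0.5374, 0.3315, 0.1531]
tcp_rot: [[-1.0, 0.027, -0.001], [0.027, 1.0, -0.002], [0.001, -0.002, -1.0]]
wrist_force: [-0.7, -0.2, -0.3]
width: 0.0854
```

>>> carry_out --rows '[0,0,-2,0,0,0,-4,0,0,0,-6,0,0,0,-8,0,0,0,-8,0,0,0,-8,0,0,0,-8,0,0,0,-8,0,0,0,-8,0,0,0,-8,0]'

```text
clock: 2.6
tool_pos: [0.5375, 0.3315, 0.0732]
tcp_rot: [[-1.0, 0.027, -0.001], [0.027, 1.0, -0.001], [0.001, -0.002, -1.0]]
wrist_force: [-0.6, -0.2, -0.0]
width: 0.0853
```

Run:
```python
from h import *
s=cam("scene");t=cam("top")
a=cv2.resize(s["img"][110:230,200:350],None,fx=3.5,fy=3.5,interpolation=2)
b=cv2.resize(t["img"][140:260,230:330],(350,420),interpolation=2)
a=cv2.resize(a,(440,420))
cv2.imwrite("pics/c2.png",np.hstack([a,b])[...,::-1])
st=bot.state();print(st["clock"],st["tool_pos"],st["wrist_force"])
```

```text
2.7 [0.53741636 0.33149321 0.07310108] [-0.14091304  0.51033332  0.03517011]
```

View pics/c2.png

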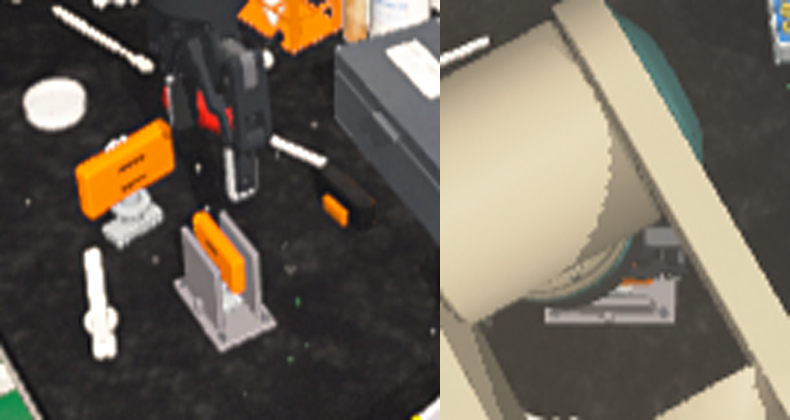

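The scene crop shows the near pad tip at about px (283,166), above the handle. In the top view the arm hides most of the clip. I'll check the pad tip by projection.

Run:
```python
from h import *
s=dict(np.load("scene0.npz"));d=cam("scene")
def proj(p):
    c=(np.array(p)-s["origin"])@s["orientation"];K=s["camera_matrix"];return (K[:2,:2]@(c[:2]/c[2])+K[:2,2]).round(1)
for y in(.2885,.3745):
  for z in(.073,.086): print(y,z,proj((.5374,y,z)))
P=pts(d);b=P[120:175,255:300];m=(b[...,2]>.078)&(b[...,2]<.11)&(b[...,0]<.6)
v,u=np.nonzero(m);q=b[m];print(len(q),q.min(0).round(4),q.max(0).round(4))
for z in np.arange(.08,.11,.005):
    k=(q[:,2]>z)&(q[:,2]<z+.005); 
    if k.any(): print(z.round(3),k.sum(),np.percentile(q[k],[5,50,95],axis=0)[:,:2].round(4).tolist())
```

```text
0.2885 0.073 [282.1 182. ]
0.2885 0.086 [281.8 177.4]
0.3745 0.073 [263.7 163.6]
0.3745 0.086 [263.3 159. ]Traceback (most recent call last):
  File "<stdin>", line 8, in <module>
    return umr_minimum(a, axis, None, out, keepdims, initial, where)
ValueError: zero-size array to reduction operation minimum which has no identity
```

Run:
```python
from h import *
d=cam("scene");P=pts(d)
for v in range(150,182,3): print(v,[tuple((P[v,u]*1000).round().astype(int).tolist()) for u in (278,281,284,287)], d["img"][v,281])
save(d,"x.png")
```

```text
150 [(527, 277, 167), (526, 261, 177), (530, 258, 177), (537, 257, 175)] [46 45 48]
153 [(530, 285, 155), (526, 263, 169), (529, 257, 171), (661, 481, -1)] [40 39 42]
156 [(529, 282, 149), (533, 277, 151), (540, 277, 148), (653, 467, 0)] [52 51 54]
159 [(528, 282, 143), (531, 275, 145), (539, 275, 142), (647, 458, -3)] [49 49 51]
162 [(527, 281, 136), (530, 273, 139), (538, 275, 134), (549, 282, 126)] [45 45 45]
165 [(527, 282, 127), (531, 277, 129), (541, 281, 122), (632, 433, -3)] [102  98 100]
168 [(604, 431, 0), (609, 424, 2), (618, 424, -2), (625, 421, -3)] [35 34 33]
171 [(598, 421, -2), (605, 418, -2), (611, 413, -2), (618, 410, -3)] [38 35 38]
174 [(556, 342, 54), (598, 407, -3), (604, 401, -2), (611, 398, -3)] [53 51 49]
177 [(556, 342, 45), (556, 327, 55), (598, 391, -3), (604, 386, -2)] [188 175 176]
180 [(544, 320, 56), (555, 326, 48), (556, 314, 54), (598, 376, -3)] [111 111 118]
```

Run:
```python
from h import *
d=dict(np.load("scene0.npz"));P=pts(d)
m=np.zeros((400,640),bool);m[90:140,25:90]=1
m&=(np.hypot(P[...,0]-.197,P[...,1]-.487)<.1)&(P[...,2]>.1)
q=P[m];print("start min z of gripper",np.sort(q[:,2])[:10].round(3))
d=cam("scene");P=pts(d);st=bot.state()
m=(np.hypot(P[...,0]-.537,P[...,1]-.331)<.07)&(P[...,2]>.065);m[:,300:]=0
q=P[m];o=np.argsort(q[:,2])[:12];print(q[o].round(3).tolist());print(st["tool_pos"],st["joint_pos"],st["width"],st["clock"])
```

```text
start min z of gripper [0.242 0.242 0.242 0.242 0.242 0.242 0.243 0.243 0.243 0.243]
[[0.546, 0.376, 0.121], [0.535, 0.283, 0.121], [0.547, 0.283, 0.121], [0.541, 0.282, 0.122], [0.549, 0.376, 0.122], [0.532, 0.282, 0.122], [0.539, 0.282, 0.123], [0.537, 0.373, 0.123], [0.543, 0.374, 0.123], [0.541, 0.375, 0.123], [0.537, 0.282, 0.123], [0.533, 0.375, 0.123]]
[0.53740931 0.33146738 0.07308267] [ 4.94594015e-01  4.16669442e-01  1.21998550e+00 -7.88240875e-04
  1.50680989e+00 -1.04884883e+00] 0.08581195235817476 2.85
```

The visible fingertips are 48 mm above the reported TCP, both at the start and now, where about 13 mm was expected. Before descending I'll shut the fingers here in free air to see where they really end up.

>>> carry_out --rows '[0,0,0,0,0,0,0,0,0,0,0,0,0,0,0,0,0,0,0,0,0,0,0,0,0,0,0,0,0,0,0,0,0,0,0,0,0,0,0,0]' --fingers -1

```text
clock: 4.1
tool_pos: [0.5374, 0.3315, 0.0731]
tcp_rot: [[-1.0, 0.027, -0.001], [0.027, 1.0, -0.002], [0.001, -0.002, -1.0]]
wrist_force: [-0.6, 0.1, 0.6]
width: 0.0
```

Run:
```python
from h import *
d=cam("scene");P=pts(d);st=bot.state()
m=(np.hypot(P[...,0]-.537,P[...,1]-.331)<.07)&(P[...,2]>.065);m[:,300:]=0
q=P[m];o=np.argsort(q[:,2])[:8];print(q[o].round(3).tolist());print(st["tool_pos"],st["width"],st["clock"])
save(d,"c3.png",(200,90,350,230),4)
```

```text
[[0.545, 0.325, 0.109], [0.543, 0.326, 0.109], [0.537, 0.324, 0.109], [0.535, 0.326, 0.109], [0.548, 0.325, 0.11], [0.533, 0.325, 0.11], [0.54, 0.324, 0.111], [0.53, 0.325, 0.112]]
[0.53739104 0.33149326 0.07305105] 0.00025781415125043273 4.15
```

The fingers swing 13 mm as described, but the real tips sit 35 mm behind the reported TCP, so true TCP z = reported z + 0.035. Laterally it agrees. The grasp therefore needs a reported z of about -0.018. I'll open again and descend in stages.

>>> carry_out --rows '[0,-0.2,0,0,0,-0.2,0,0,0,-0.2,0,0,0,-0.2,0,0,0,-0.2,0,0,0,-0.2,0,0,0,-0.2,0,0,0,-0.2,-1,0,0,-0.2,-2,0,0,-0.2,-2,0]' --fingers 1

```text
clock: 5.4
tool_pos: [0.5365, 0.329, 0.0512]
tcp_rot: [[-1.0, 0.027, -0.004], [0.027, 1.0, -0.003], [0.004, -0.003, -1.0]]
wrist_force: [-0.3, -0.2, -0.4]
width: 0.0854
```

>>> carry_out --rows '[0,0,-1,0,0,0,-2,0,0,0,-3,0,0,0,-3.5,0,0,0,-4,0,0,0,-4.5,0,0,0,-5,0,0,0,-5,0,0,0,-5,0,0,0,-5,0]'

```text
clock: 6.65
tool_pos: [0.5367, 0.3291, 0.0015]
tcp_rot: [[-1.0, 0.027, -0.004], [0.027, 1.0, -0.003], [0.003, -0.003, -1.0]]
wrist_force: [0.4, -0.0, 0.3]
width: 0.0851
```

Run:
```python
from h import *
d=cam("scene");st=bot.state();print(st["tool_pos"],st["wrist_force"],st["width"],st["clock"])
save(d,"c4.png",(220,120,330,220),5)
```

```text
[0.53665285 0.32907656 0.00142961] [ 0.06538749  0.50254615 -0.12559157] 0.08517023101642826 6.7
```

View pics/c4.png

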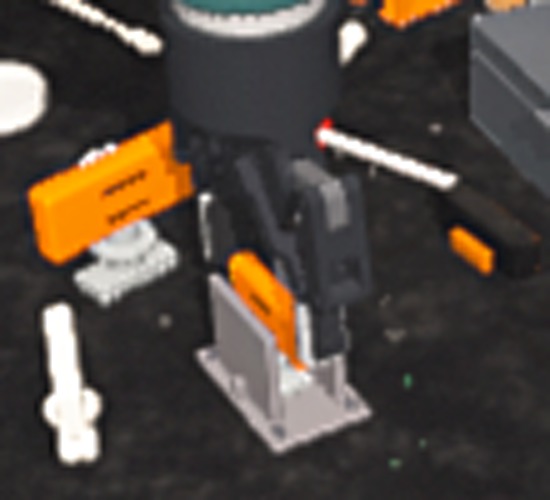

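The fingers straddle the handle ends: the near pad is at crop (305,330), just outside the handle end, and the handle lies between the cheeks. Down the last 1.9 cm, then close.

>>> carry_out --rows '[0,0,-0.5,0,0,0,-1,0,0,0,-1.5,0,0,0,-1.9,0,0,0,-1.9,0,0,0,-1.9,0,0,0,-1.9,0,0,0,-1.9,0,0,0,-1.9,0,0,0,-1.9,0]'

```text
clock: 7.95
tool_pos: [0.5367, 0.3291, -0.0175]
tcp_rot: [[-1.0, 0.027, -0.004], [0.027, 1.0, -0.003], [0.003, -0.003, -1.0]]
wrist_force: [-0.3, -0.0, -0.7]
width: 0.0854
```

>>> carry_out --rows '[0,0,0,0,0,0,0,0,0,0,0,0,0,0,0,0,0,0,0,0,0,0,0,0,0,0,0,0,0,0,0,0,0,0,0,0,0,0,0,0]' --fingers -1

```text
clock: 9.2
tool_pos: [0.5373, 0.3295, -0.0166]
tcp_rot: [[-1.0, 0.027, -0.002], [0.027, 1.0, -0.002], [0.002, -0.002, -1.0]]
wrist_force: [1.6, 0.2, 5.5]
width: 0.065
```

Gripped at 65 mm, which matches the 66 mm handle. Lifting straight up.

>>> carry_out --rows '[0,0,1,0,0,0,2,0,0,0,3.5,0,0,0,5,0,0,0,6.5,0,0,0,8,0,0,0,9.5,0,0,0,11,0,0,0,11,0,0,0,11,0]'

```text
clock: 10.45
tool_pos: [0.537, 0.3294, 0.0927]
tcp_rot: [[-1.0, 0.027, -0.003], [0.027, 1.0, -0.002], [0.003, -0.002, -1.0]]
wrist_force: [0.3, 0.3, -1.1]
width: 0.0646
```

Run:
```python
from h import *
d=cam("scene");st=bot.state();print(st["tool_pos"],st["wrist_force"],st["width"],st["clock"])
save(d,"c5.png",(220,90,330,220),4)
P=pts(d);OR=cv2.inRange(cv2.cvtColor(d["img"],cv2.COLOR_RGB2HSV),(3,120,80),(22,255,255))>0
m=OR&(np.hypot(P[...,0]-.537,P[...,1]-.329)<.06)&(P[...,2]>.08);q=P[m]
print(len(q),np.percentile(q,[2,50,98],axis=0).round(4).tolist())
```

```text
[0.53682157 0.32928794 0.09241891] [-1.89488731e-03  6.96299761e-01 -1.95141591e+00] 0.06507292397078801 10.5
154 [[0.5257, 0.2956, 0.141], [0.5361, 0.3351, 0.1606], [0.5687, 0.361, 0.2709]]
```

View pics/c5.png

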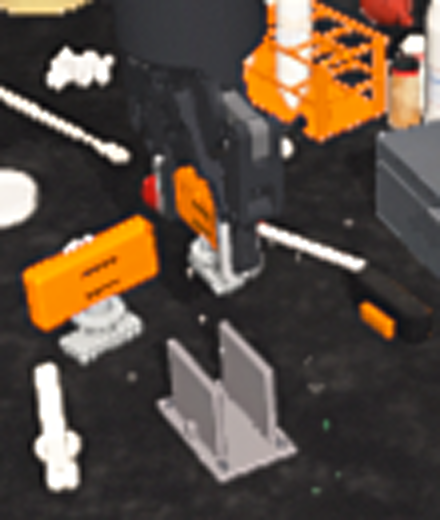

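The anchor hangs upright in the fingers, handle at crop (195,205), and the clip is empty. Moving over the channel with the turn of -78.3°.

>>> carry_out --rows '[0.4,-3,0,-8,0.9,-6,0,-17,1.3,-9,0,-26,1.8,-12.5,0,-35,2.3,-16,0,-44,2.8,-19.5,0,-53,3.3,-23,0,-62,3.8,-26,0,-71,3.8,-26.8,0,-78.3,3.8,-26.8,0,-78.3]'

```text
clock: 11.75
tool_pos: [0.5745, 0.0607, 0.0917]
tcp_rot: [[-0.176, 0.984, -0.005], [0.984, 0.176, 0.003], [0.004, -0.004, -1.0]]
wrist_force: [-0.1, -0.3, -1.8]
width: 0.0653
```

>>> carry_out --rows '[0,0,-1,0,0,0,-2,0,0,0,-3,0,0,0,-4,0,0,0,-4,0,0,0,-4,0,0,0,-4,0,0,0,-4,0,0,0,-4,0,0,0,-4,0]'

```text
clock: 13.0
tool_pos: [0.5745, 0.0607, 0.0517]
tcp_rot: [[-0.176, 0.984, -0.004], [0.984, 0.176, 0.003], [0.004, -0.004, -1.0]]
wrist_force: [-0.5, 0.6, -1.7]
width: 0.065
```

Run:
```python
from h import *
d=cam("scene");t=cam("top");st=bot.state();print(st["tool_pos"],st["tcp_rot"],st["wrist_force"],st["width"],st["clock"])
a=cv2.resize(d["img"][180:300,300:420],(400,400),interpolation=2);b=cv2.resize(t["img"][140:250,345:455],(400,400),interpolation=2)
cv2.imwrite("pics/c6.png",np.hstack([a,b])[...,::-1])
for n,q in(("scene",d),("top",t)):
    np.savez(n+"6.npz",**q);P=pts(q)
    OR=cv2.inRange(cv2.cvtColor(q["img"],cv2.COLOR_RGB2HSV),(3,120,80),(22,255,255))>0
    m=OR&(np.hypot(P[...,0]-.575,P[...,1]-.062)<.06)&(P[...,2]>.06);p=P[m]
    if len(p): print(n,len(p),np.percentile(p,[2,50,98],axis=0).round(4).tolist())
```

```text
[0.57448969 0.06068127 0.051676  ] [[-0.17599059  0.98438158 -0.00449588]
 [ 0.98438534  0.1760042   0.0028314 ]
 [ 0.00357847 -0.00392738 -0.99998589]] [ 0.16957939  0.70879853 -1.27430218] 0.06512555909986696 13.1
scene 328 [[0.5483, 0.0451, 0.0978], [0.5797, 0.0543, 0.119], [0.61, 0.0659, 0.1287]]
```

View pics/c6.png

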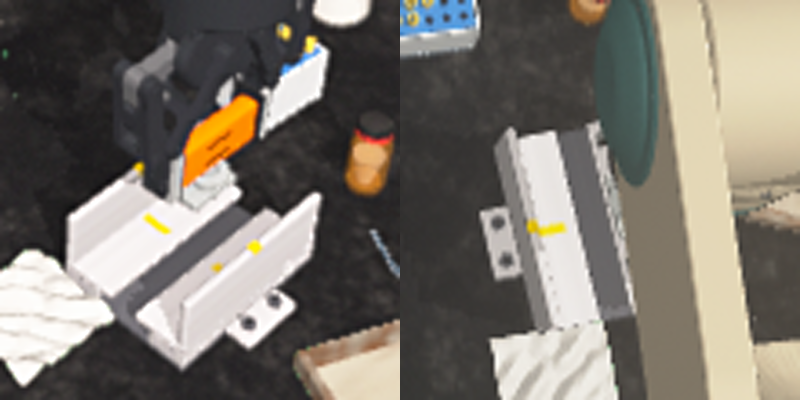

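The anchor is above the slot with its handle along it; the -y flat face is visible at scene crop (225,135). I'll use that face to measure the cross-slot offset relative to the walls in the same view.

Run:
```python
from h import *
d=dict(np.load("scene6.npz"));P=pts(d)
OR=cv2.inRange(cv2.cvtColor(d["img"],cv2.COLOR_RGB2HSV),(3,120,80),(22,255,255))>0
OR=cv2.erode(OR.astype(np.uint8),np.ones((3,3)))>0
m=OR&(np.hypot(P[...,0]-.575,P[...,1]-.062)<.06)&(P[...,2]>.06);p=P[m]*1000
c=p.mean(0);n=np.linalg.svd(p-c)[2][2];r=np.abs((p-c)@n);k=r<2.5;c=p[k].mean(0);n=np.linalg.svd(p[k]-c)[2][2]
if n[1]<0:n=-n
print("face n",n.round(3),"c",c.round(1),k.sum(),len(p),"angle",np.degrees(np.arctan2(-n[0],n[1])))
full=OR|False;q=P[cv2.dilate(OR.astype(np.uint8),np.ones((3,3)))>0]*1000
q=q[np.abs((q-c)@n)<3];e=np.array([np.cos(np.radians(10.2)),np.sin(np.radians(10.2)),0]);ex=q@e
print("along face extent",ex.min(),ex.max(),"z",q[:,2].min(),q[:,2].max())
hc=c+6*n;print("handle line at",hc.round(1))
a=np.radians(10.2);E=np.array([np.cos(a),np.sin(a)]);N=np.array([-np.sin(a),np.cos(a)])
W=[r for r in top_rect(d,(310,205,405,295),(.051,.062),.056)]
for w in W: print(w[0],w[1],w[3],w[4])
R=np.array([574.6,62.1]);print("cross offset handle-rail",(hc[:2]-R)@N,"along tool-mid",((ex.min()+ex.max())/2)-R@E)
# inner faces of walls by depth: far wall inner face points
b=P[205:295,310:405].reshape(-1,3)*1000;b=b[(b[:,2]>26)&(b[:,2]<50)];y=(b[:,:2]-R)@N;x=(b[:,:2]-R)@E
y=y[(abs(x)<58)];h,ed=np.histogram(y,np.arange(-60,60,2));print([(int(e0),int(v)) for e0,v in zip(ed,h) if v>8])
```

```text
face n [-0.185  0.973 -0.139] c [578.4  53.1 115.5] 198 238 angle 10.772946490889462
along face extent 547.5431310177798 751.9138932090167 z -1.231421274838218 126.96499263714145
handle line at [577.3  58.9 114.7]
[331.52380952 237.73809524] 84 ((539.3418579101562, 100.08637237548828), (62.781925201416016, 7.405381679534912), 10.951605796813965) -169.2
[374.5297619 255.       ] 168 ((582.6397705078125, 19.361228942871094), (118.49732208251953, 8.174152374267578), 10.045791625976562) -169.6
cross offset handle-rail -3.6120441914943067 along tool-mid 73.21275340042564
[(-46, 241), (-44, 42), (42, 139), (44, 44)]
```

The estimates disagree: about -1.5 mm from the tool and about -4 to -5 mm from face depth, with a possible tilt. I'll lower until the foot is just above the lips, where camera bias mostly cancels, and look there.

>>> carry_out --rows '[0,0.1,-1,0,0,0.1,-2,0,0,0.1,-3,0,0,0.1,-4,0,0,0.1,-4.6,0,0,0.1,-4.6,0,0,0.1,-4.6,0,0,0.1,-4.6,0,0,0.1,-4.6,0,0,0.1,-4.6,0]'

```text
clock: 14.35
tool_pos: [0.5746, 0.0617, 0.0058]
tcp_rot: [[-0.176, 0.984, -0.004], [0.984, 0.176, 0.003], [0.004, -0.004, -1.0]]
wrist_force: [0.8, -0.6, -0.8]
width: 0.0646
```

Run:
```python
from h import *
d=cam("scene");st=bot.state();print(st["tool_pos"],st["wrist_force"],st["width"],st["clock"])
np.savez("scene7.npz",**d);P=pts(d)*1000
save(d,"c7.png",(310,195,410,295),6)
a=np.radians(10.2);E=np.array([np.cos(a),np.sin(a)]);N=np.array([-np.sin(a),np.cos(a)]);R=np.array([574.6,62.1])
y=(P[...,:2]-R)@N;x=(P[...,:2]-R)@E;z=P[...,2]
OR=cv2.erode(cv2.inRange(cv2.cvtColor(d["img"],cv2.COLOR_RGB2HSV),(3,120,80),(22,255,255)),np.ones((3,3)))>0
m=OR&(abs(x)<60)&(abs(y)<40)
for lo in range(48,84,4):
    k=m&(z>lo)&(z<=lo+4)
    if k.sum()>5: print("orange z",lo,k.sum(),"y med",np.median(y[k]).round(1))
k=(abs(x)<55)&(z>28)&(z<50)
for lo,hi in((-52,-41),(38,50)):
    kk=k&(y>lo)&(y<hi);print("wall",kk.sum(),np.median(y[kk]).round(1))
k=(abs(x)<20)&~OR&(abs(y)<25)
for lo in range(8,48,4):
    kk=k&(z>lo)&(z<=lo+4)
    if kk.sum()>5: print("other z",lo,kk.sum(),np.percentile(y[kk],[5,50,95]).round(1),np.percentile(x[kk],[5,95]).round(1))
```

```text
[0.57451801 0.06165037 0.00577339] [-0.40271069  0.03967924 -1.78372235] 0.06481776709487436 14.4
orange z 56 15 y med -8.9
orange z 60 21 y med -9.4
orange z 64 24 y med -9.6
orange z 68 19 y med -9.4
orange z 72 31 y med -9.4
orange z 76 87 y med -6.4
wall 245 -44.6
wall 109 43.4
other z 12 43 [-18.8 -11.7  12.8] [-18.2  17.3]
other z 16 63 [-19.7 -14.7  15.3] [-19.4  18.3]
other z 28 28 [-12.3 -10.5  -1.3] [-16.9  16.1]
other z 32 33 [-11.5  -7.4   0.6] [-15.9  15.8]
other z 40 16 [-15.3 -11.1  -5.5] [-10.    4.1]
other z 44 26 [-13.9 -10.2  -5.7] [-9.8 11.2]
```

View pics/c7.png

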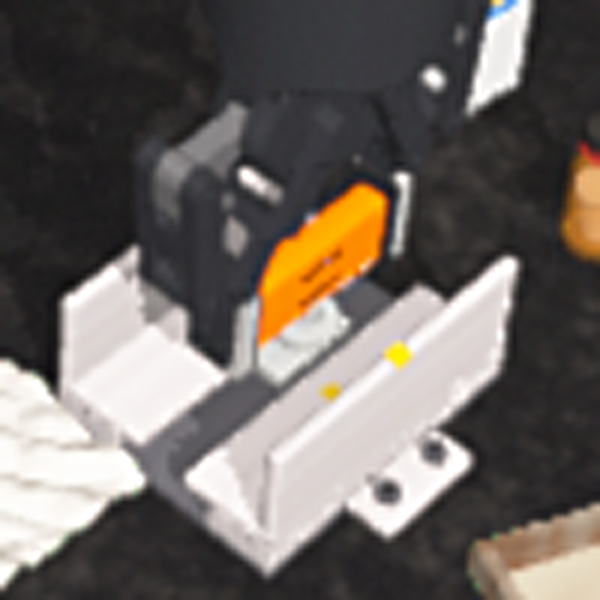

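The handle is upright with its foot just over the dark slot. Depth gives y' of about -5.8 mm from the rail middle. I'll cross-check with rays through the handle's lower front edge on its known height, 52.4 mm, which is close to the wall tops.

Run:
```python
from h import *
d=dict(np.load("scene7.npz"))
a=np.radians(10.2);E=np.array([np.cos(a),np.sin(a)]);N=np.array([-np.sin(a),np.cos(a)]);R=np.array([574.6,62.1])
M=cv2.inRange(cv2.cvtColor(d["img"],cv2.COLOR_RGB2HSV),(3,120,60),(22,255,255));M[:220]=0;M[260:]=0;M[:,:345]=0;M[:,380:]=0
n,L,st,c=cv2.connectedComponentsWithStats(M);i=1+st[1:,4].argmax();M=L==i;print(st[i])
for u in range(354,375,2):
    v=np.nonzero(M[:,u])[0]
    q=ray(d,[(u,v.max()+.5)],.0524)[0]-R; 
    p=ray(d,[(u,v.min()-.5)],.0804)[0]-R
    print(u,v.min(),v.max(),"low edge x,y",(q@E).round(1),(q@N).round(1),"top-back edge",(p@E).round(1),(p@N).round(1))
# wall top outer/inner edges by colour, near wall: rays for marks
hs=cv2.cvtColor(d["img"],cv2.COLOR_RGB2HSV);Y=cv2.inRange(hs,(22,120,100),(35,255,255));Y[:225]=0;Y[290:]=0;Y[:,:310]=0;Y[:,405:]=0
n,L,st,c=cv2.connectedComponentsWithStats(Y)
for i in range(1,n):
    if st[i,4]>4:
        for z in(.018,.056): q=ray(d,[c[i]],z)[0]-R;print("mark",c[i].round(1),st[i,4],z,(q@E).round(1),(q@N).round(1))
```

```text
[353 225  22  28 311]
354 239 251 low edge x,y -22.0 -8.8 top-back edge -17.9 -2.8
356 235 250 low edge x,y -17.4 -9.8 top-back edge -7.4 1.5
358 234 248 low edge x,y -10.8 -9.1 top-back edge -2.7 0.6
360 232 247 low edge x,y -6.0 -10.1 top-back edge 4.1 1.4
362 231 245 low edge x,y 0.7 -9.4 top-back edge 8.9 0.5
364 229 243 low edge x,y 7.5 -8.7 top-back edge 15.8 1.4
366 228 242 low edge x,y 12.3 -9.7 top-back edge 20.7 0.5
368 226 240 low edge x,y 19.3 -8.9 top-back edge 27.7 1.3
370 225 240 low edge x,y 22.1 -11.7 top-back edge 32.6 0.4
372 226 238 low edge x,y 29.1 -11.0 top-back edge 33.3 -4.1
374 227 233 low edge x,y 42.7 -4.9 top-back edge 33.9 -8.5
mark [375.9 253.7] 12 0.018 30.1 -24.5
mark [375.9 253.7] 12 0.056 0.8 -43.3
mark [364.6 259.8] 5 0.018 1.5 -19.0
mark [364.6 259.8] 5 0.056 -26.0 -38.2
```

The rays give -3.4 to -5 mm and depth gives -5.8 mm, so I'll shift +4.5 mm across the slot (world -0.8, +4.4 mm). Then I'll lower 1.2 cm and check force.

>>> carry_out --rows '[-0.1,0.45,0,0,-0.1,0.45,0,0,-0.1,0.45,-0.2,0,-0.1,0.45,-0.4,0,-0.1,0.45,-0.6,0,-0.1,0.45,-0.8,0,-0.1,0.45,-1.0,0,-0.1,0.45,-1.2,0,-0.1,0.45,-1.2,0,-0.1,0.45,-1.2,0]'

```text
clock: 15.65
tool_pos: [0.5736, 0.0662, -0.0062]
tcp_rot: [[-0.176, 0.984, -0.004], [0.984, 0.176, 0.003], [0.004, -0.004, -1.0]]
wrist_force: [-0.2, -1.2, -1.8]
width: 0.0651
```

No extra force, and the foot should now be below the lip tops. Continuing down.

>>> carry_out --rows '[0,0,-0.2,0,0,0,-0.4,0,0,0,-0.6,0,0,0,-0.7,0,0,0,-0.8,0,0,0,-0.9,0,0,0,-1.0,0,0,0,-1.1,0,0,0,-1.1,0,0,0,-1.1,0]'

```text
clock: 16.9
tool_pos: [0.5736, 0.0662, -0.0172]
tcp_rot: [[-0.176, 0.984, -0.004], [0.984, 0.176, 0.003], [0.004, -0.004, -1.0]]
wrist_force: [0.4, -0.3, -0.6]
width: 0.0648
```

Run:
```python
from h import *
d=cam("scene");st=bot.state();print(st["tool_pos"],st["wrist_force"],st["width"],st["clock"])
save(d,"c8.png",(310,195,410,295),6)
P=pts(d)*1000
a=np.radians(10.2);E=np.array([np.cos(a),np.sin(a)]);N=np.array([-np.sin(a),np.cos(a)]);R=np.array([574.6,62.1])
y=(P[...,:2]-R)@N;x=(P[...,:2]-R)@E;z=P[...,2]
OR=cv2.inRange(cv2.cvtColor(d["img"],cv2.COLOR_RGB2HSV),(3,120,80),(22,255,255))>0
m=OR&(abs(x)<60)&(abs(y)<40)
print("z pct",np.percentile(z[m],[2,10,50,90,98]).round(1))
for lo in range(28,64,4):
    k=m&(z>lo)&(z<=lo+4)
    if k.sum()>5: print("orange z",lo,k.sum(),"y med",np.median(y[k]).round(1),"x",x[k].min().round(1),x[k].max().round(1))
```

```text
[ 0.57360595  0.06618304 -0.01710773] [ 0.01720646 -0.09038154 -1.59736002] 0.06493581968368406 16.95
z pct [15.4 32.9 50.5 56.5 74.2]
orange z 28 12 y med -4.4 x -27.0 33.9
orange z 32 23 y med -5.0 x -26.9 32.6
orange z 36 28 y med -4.7 x -25.0 33.1
orange z 40 27 y med -4.9 x -30.8 34.1
orange z 44 27 y med -4.8 x -25.1 34.7
orange z 48 30 y med -4.8 x -26.2 34.1
orange z 52 95 y med -2.1 x -25.9 35.2
orange z 56 32 y med -0.4 x -24.6 29.1
```

View pics/c8.png

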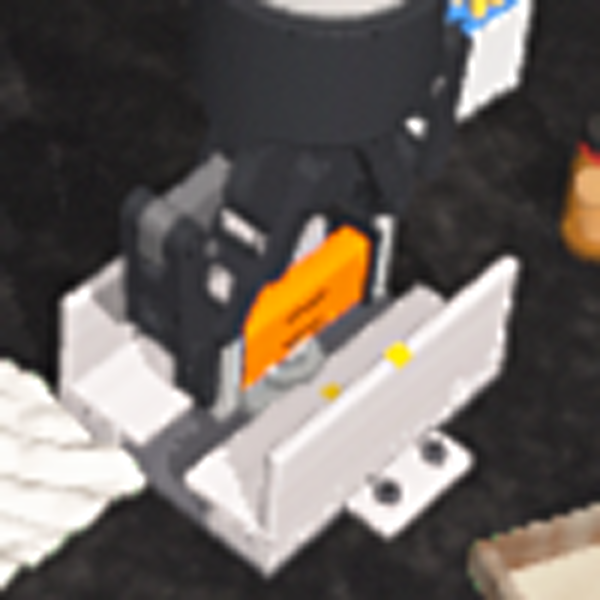

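The T-head is through the slot, with the flange at lip level (crop (290,375)). The handle is upright and its centre is at about 43–44 mm. I'll press down 2 mm more to seat it, then let go.

>>> carry_out --rows '[0,0,-0.1,0,0,0,-0.2,0,0,0,-0.2,0,0,0,-0.2,0,0,0,-0.2,0,0,0,-0.2,0,0,0,-0.2,0,0,0,-0.2,0,0,0,-0.2,0,0,0,-0.2,0]'

```text
clock: 18.2
tool_pos: [0.5738, 0.0662, -0.0176]
tcp_rot: [[-0.176, 0.984, -0.004], [0.984, 0.176, 0.003], [0.003, -0.003, -1.0]]
wrist_force: [-5.3, -0.2, 8.9]
width: 0.0647
```

>>> carry_out --rows '[0,0,0,0,0,0,0,0,0,0,0,0,0,0,0,0,0,0,0,0,0,0,0,0,0,0,0,0,0,0,0,0,0,0,0,0,0,0,0,0]' --fingers 1

```text
clock: 19.45
tool_pos: [0.5738, 0.0662, -0.0176]
tcp_rot: [[-0.176, 0.984, -0.004], [0.984, 0.176, 0.003], [0.003, -0.003, -1.0]]
wrist_force: [0.8, -0.6, -0.0]
width: 0.0855
```

It seated at 8.9 N with the reported z matching the fully-down height (handle at about 43 mm). The fingers are open and free, and wrist force is zero. Now lift, turn +90°, and set the fingers part way.

>>> carry_out --rows '[0,0,1,0,0,0,2.5,0,0,0,4,0,0,0,5.5,0,0,0,7,0,0,0,8,0,0,0,8,0,0,0,8,0,0,0,8,0,0,0,8,0]'

```text
clock: 20.7
tool_pos: [0.5735, 0.0662, 0.0619]
tcp_rot: [[-0.176, 0.984, -0.005], [0.984, 0.176, 0.003], [0.003, -0.004, -1.0]]
wrist_force: [0.2, 0.3, -0.6]
width: 0.0854
```

>>> carry_out --rows '[0,0,0,10,0,0,0,20,0,0,0,30,0,0,0,40,0,0,0,50,0,0,0,60,0,0,0,70,0,0,0,80,0,0,0,90,0,0,0,90]' --fingers -0.15

```text
clock: 21.95
tool_pos: [0.5734, 0.0662, 0.0617]
tcp_rot: [[-0.985, -0.174, -0.003], [-0.174, 0.985, -0.005], [0.004, -0.004, -1.0]]
wrist_force: [0.3, 0.2, -0.6]
width: 0.0361
```

Run:
```python
from h import *
d=cam("scene");st=bot.state();print(st["tool_pos"],st["tcp_rot"].round(3).tolist(),st["wrist_force"],st["width"],st["clock"])
save(d,"c9.png",(310,175,410,295),5)
P=pts(d)*1000
a=np.radians(10.2);E=np.array([np.cos(a),np.sin(a)]);N=np.array([-np.sin(a),np.cos(a)]);R=np.array([574.6,62.1])
y=(P[...,:2]-R)@N;x=(P[...,:2]-R)@E;z=P[...,2]
OR=cv2.inRange(cv2.cvtColor(d["img"],cv2.COLOR_RGB2HSV),(3,120,80),(22,255,255))>0
m=OR&(abs(x)<60)&(abs(y)<40)&(z>25)&(z<62)
for lo in range(28,64,4):
    k=m&(z>lo)&(z<=lo+4)
    if k.sum()>5: print("orange z",lo,k.sum(),"y med",np.median(y[k]).round(1),"x",x[k].min().round(1),x[k].max().round(1))
q=P[m][:,:2];t=m&(z>52);print("top rect",cv2.minAreaRect(np.c_[x[t],y[t]].astype(np.float32)))
for lo in range(96,130,4):
    k=(abs(x)<60)&(abs(y)<60)&(z>lo)&(z<=lo+4)&~OR
    if k.sum()>3: print("finger z",lo,k.sum(),"y",np.percentile(y[k],[0,10,50,90,100]).round(1),"x",np.percentile(x[k],[2,98]).round(1))
```

```text
[0.57344031 0.06618255 0.06168781] [[-0.985, -0.173, -0.003], [-0.172, 0.985, -0.005], [0.004, -0.004, -1.0]] [-0.6211336   0.14075248 -0.15065213] 0.036320388702101254 22.0
orange z 28 14 y med -4.3 x -31.0 30.9
orange z 32 29 y med -4.6 x -31.3 28.7
orange z 36 40 y med -4.7 x -32.5 33.8
orange z 40 32 y med -4.4 x -32.1 32.8
orange z 44 32 y med -4.7 x -31.4 32.2
orange z 48 39 y med -4.6 x -31.9 32.6
orange z 52 124 y med -1.0 x -31.6 34.4
orange z 56 20 y med 0.5 x -30.8 27.6
top rect ((3.9378833770751953, -11.285787582397461), (65.81812286376953, 44.25669479370117), 11.918416976928711)
finger z 96 7 y [-21.1   4.4  22.1  22.8  23. ] x [-5.1 11.9]
finger z 100 22 y [-22.  -20.9  21.3  23.   26.7] x [-9.6  9. ]
finger z 104 25 y [-26.4 -24.4  21.8  26.1  34.3] x [-10.3   9.5]
finger z 108 34 y [-28.3 -27.5 -15.   24.5  33.6] x [-10.   10.1]
finger z 112 41 y [-28.4 -27.6 -15.8  26.2  35. ] x [-10.4   9.4]
finger z 116 35 y [-28.5 -27.7 -16.5  23.1  27.9] x [-10.7  12.3]
finger z 120 32 y [-28.  -27.7  21.4  27.1  34.4] x [-10.5  10.4]
finger z 124 37 y [-28.4 -27.5  20.9  26.5  35.8] x [-10.3  11.7]
finger z 128 40 y [-29.  -27.1  21.3  28.4  34.8] x [-10.1   9.4]
```

View pics/c9.png

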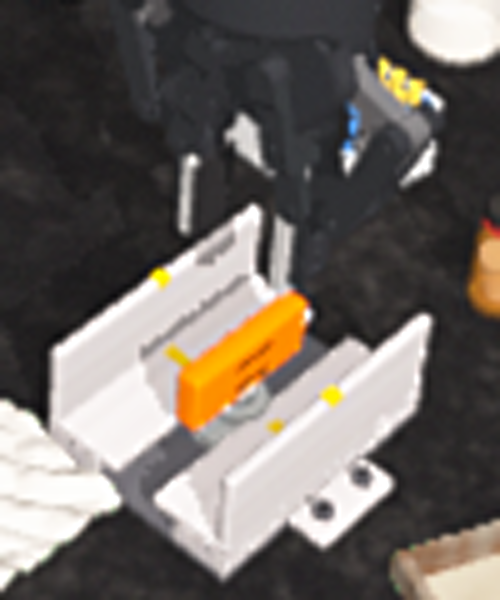

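The anchor stands free in the slot at the marks with its handle along the slot: handle at crop (245,360), wall marks at (160,278) and (333,395). The fingers are across it, offset about 1.5–2 mm in +y'. I'll correct that and descend to a reported z of -0.006, so the tips stay above the flange (true tip 29 mm, flange top 23 mm).

>>> carry_out --rows '[0,-0.15,0,0,0,-0.15,-1,0,0,-0.15,-2,0,0,-0.15,-3,0,0,-0.15,-4,0,0,-0.15,-5,0,0,-0.15,-6,0,0,-0.15,-6.8,0,0,-0.15,-6.8,0,0,-0.15,-6.8,0]'

```text
clock: 23.25
tool_pos: [0.5738, 0.0647, -0.0059]
tcp_rot: [[-0.985, -0.172, -0.002], [-0.172, 0.985, -0.005], [0.003, -0.004, -1.0]]
wrist_force: [-0.2, 0.6, -0.7]
width: 0.0365
```

>>> carry_out --rows '[0,0,0,0,0,0,0,0,0,0,0,0,0,0,0,0,0,0,0,0,0,0,0,0,0,0,0,0,0,0,0,0,0,0,0,0,0,0,0,0]' --fingers -1

```text
clock: 24.5
tool_pos: [0.5742, 0.0647, -0.0053]
tcp_rot: [[-0.985, -0.172, -0.001], [-0.172, 0.985, -0.005], [0.002, -0.004, -1.0]]
wrist_force: [-0.1, 0.4, 6.6]
width: 0.0113
```

Gripped on the flats at about 12 mm with a small side force. Twisting -90°.

>>> carry_out --rows '[0,0,0,-6,0,0,0,-15,0,0,0,-24,0,0,0,-33,0,0,0,-42,0,0,0,-51,0,0,0,-60,0,0,0,-70,0,0,0,-80,0,0,0,-90]'

```text
clock: 25.75
tool_pos: [0.5742, 0.0649, -0.0053]
tcp_rot: [[-0.167, 0.986, -0.005], [0.986, 0.167, 0.001], [0.002, -0.004, -1.0]]
wrist_force: [-0.1, 0.5, 3.2]
width: 0.011
```

>>> carry_out --rows '[0,0,0,0,0,0,0,0,0,0,0,0,0,0,0,0,0,0,0,0,0,0,0,0,0,0,0,0,0,0,0,0,0,0,0,0,0,0,0,0]'

```text
clock: 27.0
tool_pos: [0.5742, 0.0648, -0.0053]
tcp_rot: [[-0.167, 0.986, -0.005], [0.986, 0.167, 0.001], [0.002, -0.004, -1.0]]
wrist_force: [-0.5, 0.2, 2.6]
width: 0.0106
```

Run:
```python
from h import *
d=cam("scene");st=bot.state();print(st["tool_pos"],st["tcp_rot"].round(3).tolist(),st["wrist_force"],st["moment"],st["width"],st["clock"])
save(d,"c10.png",(310,175,410,295),5)
```

```text
[ 0.57422709  0.06488669 -0.00524737] [[-0.167, 0.986, -0.004], [0.986, 0.167, 0.001], [0.002, -0.004, -1.0]] [ 0.05428539 -0.31262884  2.91853988] [-0.0215742  -0.06661792  0.03100586] 0.011004519320425902 27.05
```

View pics/c10.png

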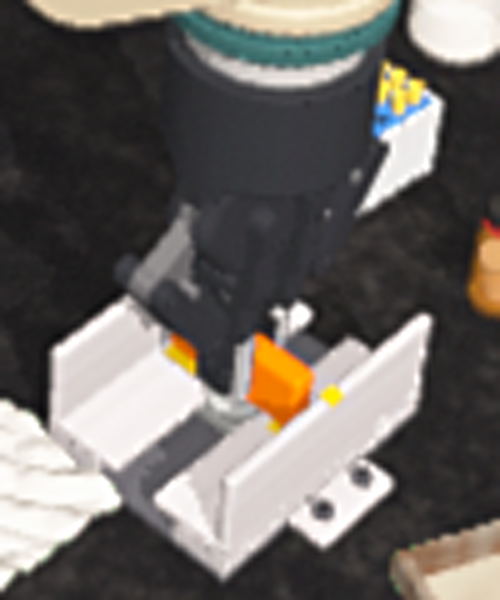

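The handle now stands across the slot, its near end at crop (278,380) between the walls. Releasing, then lifting clear.

>>> carry_out --rows '[0,0,0,0,0,0,0,0,0,0,0,0,0,0,0,0,0,0,0,0,0,0,0,0,0,0,0,0,0,0,0,0,0,0,0,0,0,0,0,0]' --fingers 0.3

```text
clock: 28.3
tool_pos: [0.5742, 0.0649, -0.0052]
tcp_rot: [[-0.167, 0.986, -0.004], [0.986, 0.167, 0.001], [0.002, -0.004, -1.0]]
wrist_force: [-0.4, 0.3, 0.4]
width: 0.0556
```

>>> carry_out --rows '[0,0,1,0,0,0,2.5,0,0,0,4,0,0,0,6,0,0,0,8,0,0,0,10,0,0,0,12,0,0,0,12,0,0,0,12,0,0,0,12,0]'

```text
clock: 29.55
tool_pos: [0.5736, 0.0648, 0.1136]
tcp_rot: [[-0.167, 0.986, -0.006], [0.986, 0.167, 0.001], [0.002, -0.006, -1.0]]
wrist_force: [0.3, 1.1, -0.3]
width: 0.0555
```

Run:
```python
from h import *
d=cam("scene");st=bot.state();print(st["tool_pos"],st["wrist_force"],st["width"],st["clock"])
save(d,"c11.png",(310,175,410,295),5)
P=pts(d)*1000
a=np.radians(10.2);E=np.array([np.cos(a),np.sin(a)]);N=np.array([-np.sin(a),np.cos(a)]);R=np.array([574.6,62.1])
OR=cv2.inRange(cv2.cvtColor(d["img"],cv2.COLOR_RGB2HSV),(3,120,80),(20,255,255))>0
Q=np.stack([(P[...,:2]-R)@E,(P[...,:2]-R)@N],-1)
m=OR&(abs(Q).max(-1)<42)&(P[...,2]>52)&(P[...,2]<62)
v,u=np.nonzero(m);q=ray(d,np.c_[u,v],.057)-R;q=np.c_[q@E,q@N]
e=np.linalg.eigh(np.cov(q.T))[1][:,1];print("top",m.sum(),q.mean(0),cv2.minAreaRect(q.astype(np.float32)),"angle to slot",np.degrees(np.arctan2(e[1],e[0])),"z",np.median(P[...,2][m]))
t=cam("top");z0=dict(np.load("top0.npz"))
for n,b in(("vial",(385,125,410,155)),("tips",(318,118,372,162)),("cass",(240,145,275,170))):
    D=np.abs(t["img"].astype(int)-z0["img"])[b[1]:b[3],b[0]:b[2]].max(-1);print(n,"changed px",(D>60).mean().round(3))
```

```text
[0.57371539 0.06483033 0.11374118] [ 0.06253931 -0.73073449 -0.21773068] 0.05558893886589574 29.6
top 137 [-1.8683575   0.89202708] ((-2.145359516143799, 1.2075691223144531), (61.94424057006836, 13.144858360290527), 89.9798812866211) angle to slot 89.45196152238671 z 54.70751967636489
vial changed px 0.0
tips changed px 0.0
cass changed px 0.0
```

View pics/c11.png

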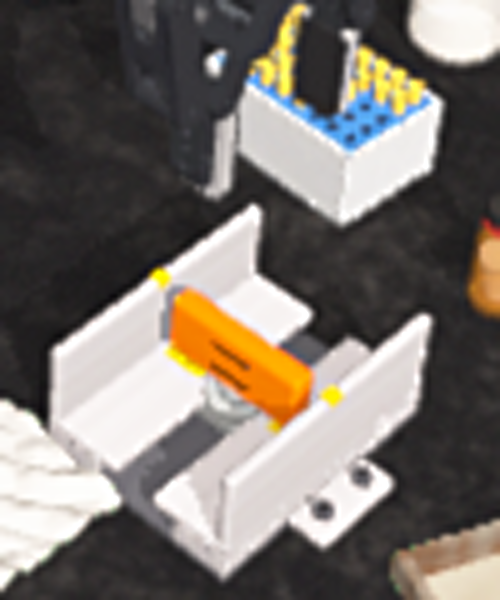

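The handle stands square across the slot at 89.5°, with its centre (-2, +1) mm from the marks and its top at about 55–57 mm. The arm is clear and the bystanders haven't moved. Handing in.

```bash
python3 -c "
from h import *
print(workorder.sign_off()); print(bot.state()['clock'])"
```

```text
the job is handed in; nothing more can be done
None
the job is handed in; nothing more can be done
```

The orange anchor is locked in the channel: I lifted it out of the clip, lowered it into the slot at the yellow marks, let go, regripped it by its flat sides and twisted it a quarter turn. I then released it and handed the job in at about 30 s of the 58 s allowed. No verdict was reported.

**Last checks:**
- **Handle position:** it stands 89.5° to the slot, about 2 mm from the marks along the slot and 1 mm off the middle line.
- **Depth:** its top reads about 55 mm by depth, and that reading runs 1–2 mm low against a true 57 mm, so the anchor is fully down. It seated with about 9 N before I let go.
- **Robot:** the fingers are about 9 cm above the handle, and wrist force is near zero.
- **Bystanders:** the vial, tip box and cassette show no changed pixels in the top view.

**Disagreements along the way:**
- **Fingertip height:** the real fingertips sit about 35 mm behind the reported tool point. I found this by shutting the fingers in free air before the grasp and corrected every height for it.
- **Camera offset:** the two cameras differ by about 4 mm in world y. The cross-slot offset above the channel came out between -1.5 and -6 mm depending on the method. I settled it with a close look just above the lips and shifted 4.5 mm, and the head then went in without contact.

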